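# Weigh the amber bottle on its hand scale

### The job

Weigh the amber bottle: take the orange grip of the spring scale on the carrier that holds it and lift until the carrier hangs clear of the shelf with two or three centimetres of air under it, and hold it still there for about two seconds so that the scale can be read. Then set it gently back down where it stood, upright with the bottle still in it and the scale slack, and let go; leave the carrier with the sugar bowl alone.

Things in the scene. Friction and masses are not known exactly. Their poses are not given: they have to be found in the camera images.
- bottle_carrier: Dark steel carrier holding the amber bottle, 0.45 to 0.65 kg in all. Foot 120 mm across, cup 96 mm across and 30 mm high, upright straps at its own y = +-50 mm, crossbar (106 mm along y, 14 mm wide) with its top 150 mm up. A spring scale stands on the crossbar's middle. Origin: centre of the foot's underside (z = 0 on the shelf); z up, y along the crossbar.
- scale_grip (a point): Centre of the orange grip on the bottle carrier's scale: block 16 mm (its own x) by 60 (y) by 44 high, axes as the carrier's, clear all round. Below it a white tube, 24 mm across, 48 long, slides straight up a red stem against a spring (200 N/m, travel 50 mm). Slack, the centre is 222 mm above the carrier's underside. Lifted, it rises 18 to 28 mm, by load, before the foot leaves the shelf.
- amber_bottle: Empty amber glass bottle, 84 mm across, 128 mm high, standing loosely in the carrier's cup under the crossbar. Origin: centre of its underside, 6 mm above the carrier's origin.
- bowl_carrier: The other carrier, same in shape, size and scale (also with an orange grip), holding a stainless sugar bowl: to be left alone. Origin: centre of its foot's underside.
Things that resemble listed ones, but are neither listed nor needed, are in the scene too. Leave any green look-alike of the bottle_carrier alone.

How it is judged:
By the outcome, as a careful person would: the job done as asked, in the order asked, and still so for the second after the job is handed in, with the robot touching nothing.
It also fails if it takes over 43 s, if anything falls off the work surface, if the arm or the gripper's body presses on something with over 40 N, if the wrist force passes 120 N, or if a joint passes its speed limit or range.

### The arm

A 6-joint arm with a two-finger parallel gripper is mounted at the origin on the work surface. World frame = base frame: x ahead of the robot, y to its left, z up, the work surface at z = 0. Lengths are in m, angles in rad, forces in N, time in s.
With the tool pointing down it reaches from about 0.25 to 0.775 m from the base axis. Payload 4 kg.
Tool frame: the origin (TCP) lies midway between the tips of the shut fingers; the grasp point (between the pads) lies 19 mm behind it (robot.hold_point_z is the distance from the TCP to the grasp point, in m); z points along the fingers, y is the line along which they close (so a half turn about z gives the same grasp; the last joint's range is limited). The gripper opens to 94 mm and grips with 3 to 60 N. Pads are 16 mm wide; open, the fingers measure 119 mm over their backs; the gripper's body (75 mm by 177 mm) begins 78 mm behind the grasp point.
Start: joints at [1.024, 0.087, 1.371, -0, 1.684, -0.103], TCP at [0.236, 0.497, 0.206] pointing down, gripper open.
Joint ranges: [-3.1, 3.1], [-0.76, 2.03], [0.27, 2.55], [-1.08, 4.22], [0.17, 2.65], [-2.57, 2.57]. Speed limits (rad/s): [2.79, 2.79, 3.14, 3.14, 3.14, 3.14].

### API

Orientations are given as [roll, pitch, yaw] about the fixed x, y, z axes, in that order (R = Rz(yaw) Ry(pitch) Rx(roll)).
In Python, from bench import readout, imaging, robot gives the robot as it stands.
- The arm moves only by the tool carry_out, never from a script. Its argument "motion" is text: rows parted by semicolons, each of 7 numbers parted by spaces: the shift along the tool's x, y, z each as a share of 200 mm, from -1 to 1, then the turn, a rotation vector about the tool's x, y, z each as a share of 120 degrees, from -1 to 1, then the opening, from 0 (shut) to 1 (fully open). A call has 1 to 12 rows; each row shifts and turns the commanded pose from where the row before left it, along the tool's axes as they then stand; what a row does not reach is not made up. A row lasts 1/8 s, in which the tool goes at most 62.5 mm and 10.7 degrees, less where a joint would pass 70% of its speed; a pose out of reach is approached as far as the arm can. A call with a number of a shift or a turn outside -1 to 1 is refused whole. A call with a gripper value outside its range is refused whole. The fingers move at their own pace and stop on an object; the grip force is fixed at half the most. Time passes only in rows, so rows that do not move let the fingers close. It gives the time, the measured TCP pose, the force, the opening and the grip force at its end, in the units of the state.
- readout.get_obs(): the state, without advancing time (a new reading comes with each control period).
- imaging.snapshot(name): name is "side" or "top" or "wrist"; returns a dict with "pixels" (400x640x3 uint8, red, green, blue), "fx", "fy", "cx", "cy" (pixels), "R" (3x3) and "t" (3): a world point X has camera coordinates R X + t. Camera axes: x right, y down, z forward; pixel columns grow to the right and rows downward; lengths in m; the calibration is good to about 2 mm. A picture is of the moment at which its call begins. There is no depth.
- robot.close_job(): hands the job in; it is judged then, once.
The state is a dict: "time": time; "joint_positions": joint angles; "qvel": joint speeds; "joint_torque": joint torques, N m; "tool_pos": TCP position; "ee_rot": TCP orientation; "wrist_force": force on the tool from outside, world axes, zero at the start; "wrist_torque": the same for the moment, N m; "width": finger opening in m; "finger_force": force on a finger pad.
Only numpy, scipy, OpenCV 4.12 (cv2) and the standard library are available. Lean on these libraries where they do the work, as an engineer would, in place of code of your own. Each camera call takes 0.05 s, during which the arm holds its last target. There are 200 camera calls.

## Working session

There is one attempt and no reset: what is moved stays moved. The work goes in short steps, Python scripts to look and compute and a tool call to move; the robot and the scene stay as the last step left them, time stands still between calls to the robot, and variables do not carry over. Pictures are saved under pics/ and viewed, at most 10 in all, crops included, and the job is handed in when it is done.

Besides the shell and the picture viewer there is one more tool, called after "Emit:" in YAML: its name, and indented under it one key for each argument. carry_out: Moves the arm, as the interface text tells. Its arguments: {"type":"object","properties":{"motion":{"type":"string"}},"required":["motion"]}

```bash
mkdir -p pics; ls
python3 - <<'E'
from bench import readout, imaging, robot
import cv2,numpy as np
for n in ("side","top"):
    s=imaging.snapshot(n); cv2.imwrite(f"pics/{n}0.png",s["pixels"][:,:,::-1]); np.savez(f"pics/{n}0.npz",**s)
    print(n,s["fx"],s["cx"],s["cy"],np.round(s["R"],3).tolist(),np.round(s["t"],3))
print(readout.get_obs(),robot.hold_point_z)
E
```

```text
pics
side 380.7125008759003 324.20246715833855 195.95017785743724 [[0.967, -0.253, -0.017], [-0.185, -0.659, -0.729], [0.173, 0.708, -0.685]] [-0.542  0.199  0.832]
top 489.8001022558789 320.0249856197283 201.6398744968555 [[0.006, -1.0, 0.003], [-0.984, -0.006, -0.181], [0.181, -0.002, -0.984]] [-0.024  0.576  1.05 ]
{'time': 0.1, 'joint_positions': array([ 1.02387546e+00,  8.78817566e-02,  1.37204911e+00,  7.65828429e-06,
        1.68357488e+00, -1.03125697e-01]), 'qvel': array([ 0.00085751, -0.00187643, -0.00408469,  0.00048252, -0.00076893,
       -0.0013867 ]), 'joint_torque': array([ 2.01008646e-03, -3.41253304e+01, -3.03301156e+01,  7.19879265e-02,
        3.04438127e-02, -1.07967248e-04]), 'tool_pos': array([0.23592393, 0.49631291, 0.20444824]), 'ee_rot': array([-3.13969051e+00, -2.04509548e-04,  2.69779814e+00]), 'wrist_force': array([ 0.72312182, -0.16018147, -0.5091557 ]), 'wrist_torque': array([-0.00078553, -0.00357225,  0.01459889]), 'finger_force': 0.0, 'width': 0.09365665230996231} 0.0188
```

View pics/side0.png

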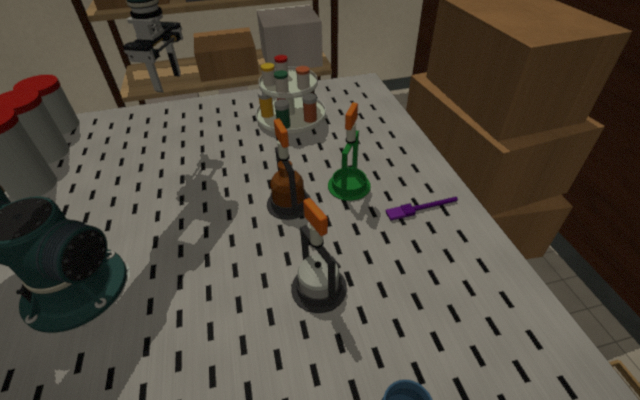

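View pics/top0.png

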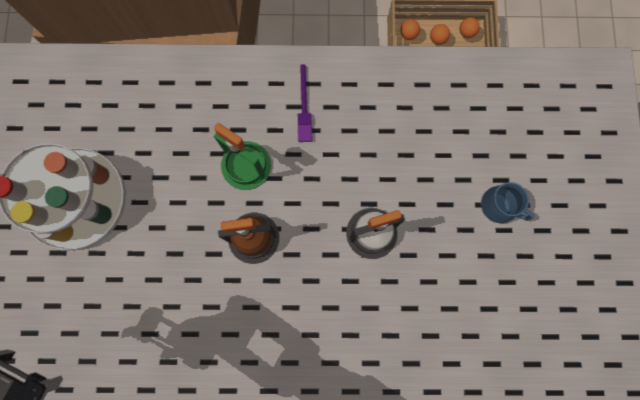

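The side view shows three orange grips: the dark carrier with the amber bottle at (282,133), the green look-alike at (352,117) and the sugar bowl carrier at (316,216). In the top view they are at (237,224), (229,136) and (386,219). I choose the amber one, side (282,133) and top (237,224). Next I triangulate it and check it in a crop.

```bash
cat > h.py <<'E'
import numpy as np, cv2
def load(n): return dict(np.load(f"pics/{n}.npz"))
def ray(s,u,v):
    d=s["R"].T@np.array([(u-s["cx"])/s["fx"],(v-s["cy"])/s["fy"],1]); return -s["R"].T@s["t"], d/np.linalg.norm(d)
def plane(s,u,v,z):
    c,d=ray(s,u,v); return c+d*(z-c[2])/d[2]
def tri(a,pa,b,pb):
    c1,d1=ray(a,*pa); c2,d2=ray(b,*pb)
    k=np.linalg.lstsq(np.c_[d1,-d2],c2-c1,rcond=None)[0]
    p,q=c1+k[0]*d1,c2+k[1]*d2; return (p+q)/2,np.linalg.norm(p-q)
def orange(s,near,r=40,lo=(4,150,110),hi=(14,255,255)):
    m=cv2.inRange(cv2.cvtColor(s["pixels"],cv2.COLOR_RGB2HSV),lo,hi)
    n,l,st,c=cv2.connectedComponentsWithStats(m)
    ok=[i for i in range(1,n) if st[i,4]>15 and np.hypot(*(c[i]-near))<r]
    return [(st[i].tolist(),c[i].round(1).tolist(),(l==i)) for i in ok]
E
python3 - <<'E'
from h import *
S,T=load("side0"),load("top0")
for n,s,pt in(("side",S,(282,133)),("top",T,(237,224))):
    for st,c,m in orange(s,np.array(pt)):
        print(n,st,c,cv2.minAreaRect(cv2.findContours(m.astype(np.uint8),0,2)[0][0]))
    hs=cv2.cvtColor(s["pixels"],cv2.COLOR_RGB2HSV); print(hs[pt[1],pt[0]-2:pt[0]+3].tolist())
a=S["pixels"][90:230,220:390]; b=T["pixels"][190:280,190:300]
o=np.zeros((560,1260,3),np.uint8); o=np.hstack([cv2.resize(a,(400,329),interpolation=2),cv2.resize(b,(400,329),interpolation=2)])
cv2.imwrite("pics/crop1.png",o[:,:,::-1])
E
```

```text
side [274, 119, 13, 14, 94] [279.9, 125.6] ((279.8460998535156, 125.76922607421875), (16.086305618286133, 6.101701259613037), 56.3099365234375)
[[11, 223, 88], [12, 227, 101], [11, 221, 105], [12, 228, 102], [12, 226, 97]]
top [221, 218, 32, 12, 263] [237.1, 223.8] ((236.6899871826172, 223.82997131347656), (8.626703262329102, 31.678386688232422), 81.8698959350586)
[[14, 169, 166], [14, 170, 165], [14, 168, 165], [14, 167, 166], [14, 168, 165]]
```

View pics/crop1.png

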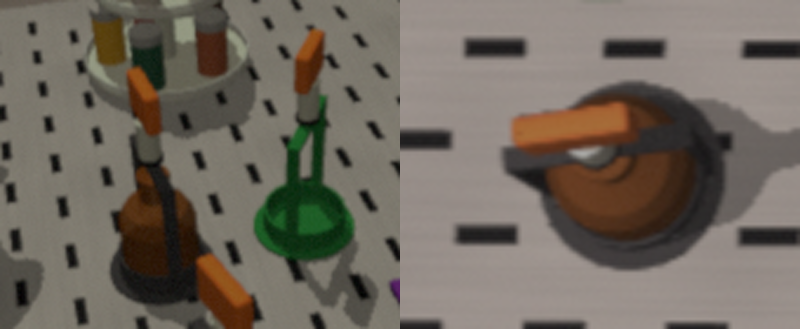

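The crop confirms it: an orange grip over a dark carrier holding the amber bottle, with the green one an empty look-alike further right. Now the centre and yaw.

Run:
```python
from h import *
S,T=load("side0"),load("top0")
s=[x for x in orange(S,np.array((281,132)),14,(5,190,60),(17,255,255))]
t=[x for x in orange(T,np.array((237,224)),20,(5,120,90),(18,255,255))]
for x in s+t: print(x[:2])
cs,ct=s[0][1],t[0][1]
print("centre",tri(S,cs,T,ct))
# top face in top view: bright part
hv=cv2.cvtColor(T["pixels"],cv2.COLOR_RGB2HSV)[:,:,2]
m=t[0][2]; print("V pct",np.percentile(hv[m],[10,30,50,70,90]))
for lo in (0,110,150):
    mm=(m&(hv>=lo)).astype(np.uint8); c=max(cv2.findContours(mm,0,1)[0],key=cv2.contourArea)
    r=cv2.minAreaRect(c); P=[plane(T,*q,.244) for q in cv2.boxPoints(r)]
    vx,vy,x0,y0=cv2.fitLine(np.argwhere(mm)[:,::-1].astype(np.float32),2,0,.01,.01).ravel()
    d=plane(T,x0+15*vx,y0+15*vy,.244)-plane(T,x0-15*vx,y0-15*vy,.244)
    print(lo,r,np.round(np.mean(P,0),4),"yaw deg",np.degrees(np.arctan2(d[1],d[0])))
# crossbar/foot of dark steel
for q,z in(((252.5,238),.0),): print(plane(T,*q,z))
# bowl, green grips for clearance
for a,b in(((316,216),(386,219)),((352,117),(229,136))): print(tri(S,a,T,b))
```

```text
([274, 118, 14, 29, 240], [280.9, 132.3])
([221, 218, 32, 14, 327], [236.9, 224.5])
([233, 233, 26, 16, 251], [244.8, 241.5])
centre (array([0.49942252, 0.13583238, 0.22184248]), np.float64(0.0016201372593273118))
V pct [ 96.  149.8 162.  164.  165. ]
0 ((236.6160430908203, 224.48634338378906), (10.92465591430664, 31.839237213134766), 83.2901611328125) [0.4973 0.1326 0.244 ] yaw deg -80.95884123421037
110 ((236.54998779296875, 223.8499755859375), (8.626703262329102, 31.961227416992188), 81.8698959350586) [0.4985 0.1328 0.244 ] yaw deg -81.11228164553096
150 ((235.9299774169922, 223.5099639892578), (7.495331764221191, 30.829858779907227), 81.8698959350586) [0.4991 0.1339 0.244 ] yaw deg -81.72710523324662
[0.49868158 0.13579163 0.        ]
(array([ 0.51190736, -0.14459062,  0.22620512]), np.float64(5.9155682268847754e-05))
(array([0.67484281, 0.15828425, 0.21816062]), np.float64(0.00023379005968891147))
```

Emit:
carry_out:
  motion: "0 0 -0.25 0 0 0 1;0 0 -0.25 0 0 0 1;0 0 0 0 0 0.078 1;0 0 0 0 0 0.078 1;0 0 0 0 0 0.078 1;0 0 0 0 0 0.078 1;0 0 0 0 0 0.078 1;0 0 0 0 0 0.078 1"

```text
time: 1.1
tool_pos: [0.2361, 0.4966, 0.3048]
ee_rot: [-3.141, 0.001, 1.712]
wrist_force: [-0.7, -0.8, 0.3]
width: 0.0937
finger_force: 0.0
```

Emit:
carry_out:
  motion: "-0.2 0.1 0 0 0 0 1;-0.2 0.1 0 0 0 0 1;-0.2 0.1 0 0 0 0 1;-0.2 0.1 0 0 0 0 1;-0.2 0.1 0 0 0 0 1;-0.2 0.1 0 0 0 0 1;-0.2 0.1 0 0 0 0 1;-0.2 0.1 0 0 0 0 1;-0.2 0.1 0 0 0 0 1;0 0 0 0 0 0 1"

```text
time: 2.35
tool_pos: [0.4679, 0.1647, 0.3043]
ee_rot: [-3.139, 0.001, 1.713]
wrist_force: [-0.9, 0.1, 0.1]
width: 0.094
finger_force: 0.0
```

Run:
```python
from bench import imaging
import numpy as np,cv2
s=imaging.snapshot("wrist"); np.savez("pics/w1.npz",**s); cv2.imwrite("pics/w1.png",s["pixels"][:,:,::-1])
c=-s["R"].T@s["t"]; print(c, np.round(s["R"],3).tolist())
p=s["R"]@np.array([.4988,.1345,.244])+s["t"]; print(s["fx"]*p[0]/p[2]+s["cx"],s["fy"]*p[1]/p[2]+s["cy"])
```

```text
[0.45828159 0.23507984 0.48259264] [[0.99, 0.142, -0.002], [0.138, -0.96, 0.246], [0.033, -0.243, -0.969]]
346.59945592990897 242.59640952585167
```

View pics/w1.png

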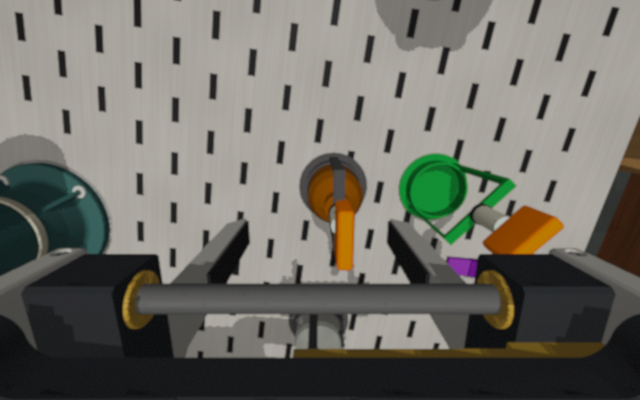

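The wrist view shows the amber carrier's grip between the fingers, about pixels (337–354, 198–270), with the green one well to the right at (525,230). Now I refine with this view.

Run:
```python
from h import *
W,T,S=load("w1"),load("top0"),load("side0")
x=orange(W,np.array((345,235)),15,(5,150,100),(20,255,255))
for q in x: print(q[:2])
m=x[0][2]; hv=cv2.cvtColor(W["pixels"],cv2.COLOR_RGB2HSV); 
print(hv[225,330:360].tolist()); 
print([ (r,np.flatnonzero(m[r])[[0,-1]].tolist()) for r in range(198,272,6) if m[r].any()])
vals=hv[:,:,2]
for lo in(0,150,180,200):
    mm=(m&(vals>=lo)).astype(np.uint8)
    if mm.sum()<50: continue
    c=max(cv2.findContours(mm,0,1)[0],key=cv2.contourArea); r=cv2.minAreaRect(c)
    P=np.array([plane(W,*q,.244) for q in cv2.boxPoints(r)])
    e=P[1]-P[0];f=P[2]-P[1]
    print(lo,mm.sum(),np.round(r[0],1),P.mean(0).round(4),np.linalg.norm(e).round(4),np.linalg.norm(f).round(4),[np.degrees(np.arctan2(v[1],v[0])).round(1) for v in(e,f)])
```

```text
([335, 173, 25, 97, 1548], [345.8, 224.2])
[[43, 15, 122], [49, 13, 163], [49, 11, 185], [43, 12, 186], [26, 22, 165], [14, 63, 137], [11, 162, 123], [15, 255, 145], [15, 255, 173], [17, 255, 187], [18, 255, 189], [19, 255, 189], [19, 255, 189], [19, 255, 189], [19, 255, 189], [19, 255, 189], [19, 255, 189], [19, 255, 189], [19, 255, 189], [19, 255, 189], [19, 255, 189], [18, 255, 189], [17, 255, 186], [12, 167, 176], [10, 75, 166], [15, 27, 167], [19, 16, 172], [18, 15, 174], [18, 15, 175], [18, 14, 176]]
[(198, [345, 359]), (204, [335, 357]), (210, [336, 355]), (216, [336, 353]), (222, [336, 353]), (228, [336, 353]), (234, [336, 352]), (240, [336, 352]), (246, [336, 352]), (252, [336, 352]), (258, [336, 352]), (264, [337, 352])]
0 1548 [344.9 221.2] [0.494  0.1527 0.244 ] 0.0914 0.0202 [np.float64(93.3), np.float64(2.1)]
150 938 [345.  239.5] [0.497  0.1365 0.244 ] 0.0584 0.0143 [np.float64(97.1), np.float64(6.0)]
180 807 [345.  240.5] [0.4971 0.1356 0.244 ] 0.0125 0.0563 [np.float64(8.2), np.float64(-80.1)]
```

Emit:
carry_out:
  motion: "-0.084 0.064 0 0 0 0 1;-0.084 0.064 0 0 0 0 1;0 0 0 0 0 0 1;0 0 0.1 0 0 0 1;0 0 0.1 0 0 0 1;0 0 0.1 0 0 0 1;0 0 0.1 0 0 0 1;0 0 0.1 0 0 0 1;0 0 0 0 0 0 1;0 0 0 0 0 0 1"

```text
time: 3.65
tool_pos: [0.4974, 0.1378, 0.2064]
ee_rot: [3.14, -0.0, 1.718]
wrist_force: [1.1, -0.2, 0.2]
width: 0.0939
finger_force: 0.0
```

Run:
```python
from bench import imaging
import numpy as np,cv2
a=imaging.snapshot("wrist"); b=imaging.snapshot("side"); np.savez("pics/w2.npz",**a); np.savez("pics/s2.npz",**b)
o=np.vstack([a["pixels"][120:320,120:560],cv2.resize(b["pixels"][80:230,200:420],(440,300),interpolation=2)])
cv2.imwrite("pics/c2.png",o[:,:,::-1])
```

```text
(no output)
```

View pics/c2.png

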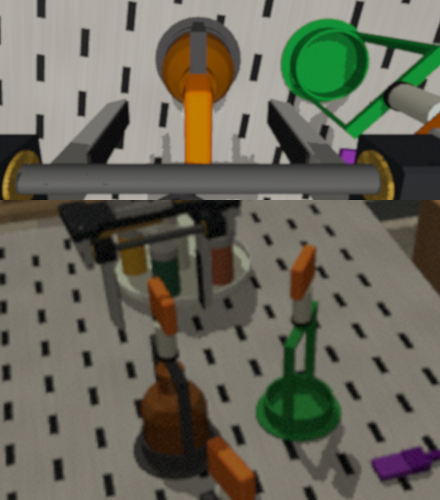

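The fingers straddle the grip: it spans about x 186–213 in the wrist crop, with the fingertips at 125 and 270, so it is centred. A small trim, then close in two stages.

Emit:
carry_out:
  motion: "-0.012 0 0.016 0 0 0 0.35;0 0 0 0 0 0 0.35;0 0 0 0 0 0 0.35;0 0 0 0 0 0 0.35;0 0 0 0 0 0 0.35;0 0 0 0 0 0 0.35"

```text
time: 4.5
tool_pos: [0.4975, 0.1351, 0.2023]
ee_rot: [3.142, -0.0, 1.718]
wrist_force: [-0.0, -0.8, 0.3]
width: 0.0371
finger_force: 0.0
```

Emit:
carry_out:
  motion: "0 0 0 0 0 0 0;0 0 0 0 0 0 0;0 0 0 0 0 0 0;0 0 0 0 0 0 0;0 0 0 0 0 0 0;0 0 0 0 0 0 0"

```text
time: 5.25
tool_pos: [0.4976, 0.1351, 0.2023]
ee_rot: [3.141, -0.0, 1.718]
wrist_force: [0.7, 0.7, -0.8]
width: 0.016
finger_force: 30.0
```

Emit:
carry_out:
  motion: "0 0 -0.025 0 0 0 0;0 0 -0.025 0 0 0 0;0 0 -0.025 0 0 0 0;0 0 -0.015 0 0 0 0;0 0 0 0 0 0 0;0 0 0 0 0 0 0"

```text
time: 6.0
tool_pos: [0.4971, 0.135, 0.2198]
ee_rot: [-3.14, 0.0, 1.718]
wrist_force: [0.1, -0.3, -4.3]
width: 0.016
finger_force: 30.0
```

Emit:
carry_out:
  motion: "0 0 -0.015 0 0 0 0;0 0 -0.015 0 0 0 0;0 0 -0.015 0 0 0 0;0 0 -0.015 0 0 0 0;0 0 -0.015 0 0 0 0;0 0 -0.015 0 0 0 0;0 0 -0.015 0 0 0 0;0 0 -0.015 0 0 0 0;0 0 0 0 0 0 0;0 0 0 0 0 0 0;0 0 0 0 0 0 0;0 0 0 0 0 0 0"

```text
time: 7.5
tool_pos: [0.4975, 0.1351, 0.2441]
ee_rot: [-3.141, -0.0, 1.718]
wrist_force: [-0.1, 0.2, -5.9]
width: 0.0156
finger_force: 30.0
```

```bash
cat > look.py <<'E'
import sys
from bench import imaging,readout
from h import *
k=sys.argv[1]; F=[]
for n in("side","top"):
    for i in range(3):
        s=imaging.snapshot(n); F.append(readout.get_obs()["wrist_force"][2])
    np.savez(f"pics/{n}{k}.npz",**s)
print("Fz",np.round(F,2),readout.get_obs()["tool_pos"])
a=load("side0")["pixels"][100:230,220:350]; b=load(f"side{k}")["pixels"][100:230,220:350]
o=np.hstack([cv2.resize(x,(400,400),interpolation=2) for x in(a,b)])
cv2.imwrite(f"pics/cmp{k}.png",o[:,:,::-1])
E
python3 look.py 3
```

```text
Fz [-5.12 -4.33 -4.94 -4.37 -5.38 -5.65] [0.49748369 0.13507259 0.24427687]
```

View pics/cmp3.png

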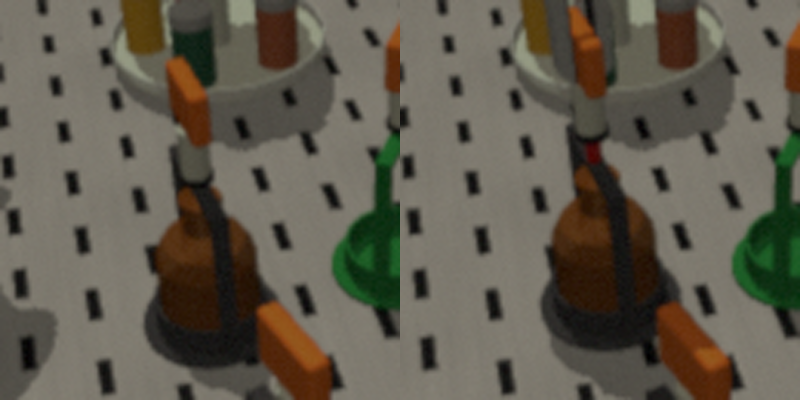

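The carrier hangs clear: in the right half the red stem is exposed at (593,150) and the foot has risen from (147,325) to (143,308). Now I measure the air.

```bash
cat > air.py <<'E'
import sys
from h import *
k=sys.argv[1]; c0=np.array([.4975,.135])
def proj(s,X):
    p=s["R"]@X+s["t"]; return np.array([s["fx"]*p[0]/p[2]+s["cx"],s["fy"]*p[1]/p[2]+s["cy"]])
A,B=load("side0"),load(f"side{k}")
# amber centroid, then tracked corners (LK) on bottle + carrier
g=[cv2.cvtColor(x["pixels"],cv2.COLOR_RGB2GRAY) for x in(A,B)]
def amber(s):
    m=cv2.inRange(cv2.cvtColor(s["pixels"],cv2.COLOR_RGB2HSV),(5,120,20),(16,255,255))
    n,l,st,c=cv2.connectedComponentsWithStats(m)
    i=min(range(1,n),key=lambda i:np.hypot(*(c[i]-(284,185)))+(1000 if st[i,4]<100 else 0)); return c[i],st[i]
(a,sa),(b,sb)=amber(A),amber(B); print(a,sa,b,sb)
m=np.zeros_like(g[0]); m[165:212,267:300]=255
p=cv2.goodFeaturesToTrack(g[0],40,.02,3,mask=m)
q,ok,e=cv2.calcOpticalFlowPyrLK(g[0],g[1],p,None,winSize=(15,15))
f=(q-p)[ok.ravel()==1].reshape(-1,2); print("flow med",np.median(f,0),f.std(0),len(f))
per=(proj(A,np.r_[c0,.08])-proj(A,np.r_[c0,.06]))/20; per2=(proj(A,np.r_[c0,.02])-proj(A,np.r_[c0,.0]))/20
print("px/mm",per,per2,"air mm amber",(b-a)[1]/per[1],"flow",np.median(f,0)[1]/per[1])
for x in(g[0],g[1]):pass
E
python3 air.py 3
```

```text
[280.95285714 186.73571429] [269 160  23  48 700] [280.2140884  180.49447514] [269 153  22  49 724]
flow med [-0.94833374 -6.279701  ] [0.63047725 1.6353492 ] 20
px/mm [-0.03357973 -0.29635214] [-0.03089546 -0.27266255] air mm amber 21.060212538245747 flow 21.18999761333955
```

Air is about 21 mm. I raise 4 mm more and hold.

Emit:
carry_out:
  motion: "0 0 -0.01 0 0 0 0;0 0 -0.01 0 0 0 0;0 0 0 0 0 0 0;0 0 0 0 0 0 0;0 0 0 0 0 0 0;0 0 0 0 0 0 0"

```text
time: 8.55
tool_pos: [0.4975, 0.1351, 0.2482]
ee_rot: [-3.141, -0.0, 1.718]
wrist_force: [0.3, 0.4, -5.1]
width: 0.0161
finger_force: 30.0
```

```bash
python3 look.py 4; python3 air.py 4|tail -2
```

```text
Fz [-5.43 -5.12 -4.76 -5.15 -5.12 -4.37] [0.49747924 0.13506512 0.24824713]
flow med [-1.1473389 -7.5760956] [0.6863094 1.8530394] 20
px/mm [-0.03357973 -0.29635214] [-0.03089546 -0.27266255] air mm amber 25.263024989523757 flow 25.56450399895608
```

Emit:
carry_out:
  motion: "0 0 0 0 0 0 0;0 0 0 0 0 0 0;0 0 0 0 0 0 0;0 0 0 0 0 0 0;0 0 0 0 0 0 0;0 0 0 0 0 0 0;0 0 0 0 0 0 0;0 0 0 0 0 0 0;0 0 0 0 0 0 0;0 0 0 0 0 0 0;0 0 0 0 0 0 0;0 0 0 0 0 0 0"

```text
time: 10.35
tool_pos: [0.4975, 0.1351, 0.2483]
ee_rot: [3.142, -0.0, 1.718]
wrist_force: [-0.2, -0.3, -5.3]
width: 0.0158
finger_force: 30.0
```

Emit:
carry_out:
  motion: "0 0 0 0 0 0 0;0 0 0 0 0 0 0;0 0 0 0 0 0 0;0 0 0 0 0 0 0;0 0 0 0 0 0 0;0 0 0 0 0 0 0;0 0 0 0 0 0 0;0 0 0 0 0 0 0;0 0 0 0 0 0 0;0 0 0 0 0 0 0;0 0 0 0 0 0 0;0 0 0 0 0 0 0"

```text
time: 11.85
tool_pos: [0.4975, 0.1351, 0.2483]
ee_rot: [3.142, -0.0, 1.718]
wrist_force: [0.5, -0.8, -4.4]
width: 0.016
finger_force: 30.0
```

```bash
python3 look.py 5; python3 air.py 5|tail -2
```

```text
Fz [-4.63 -5.56 -4.97 -4.65 -5.22 -5.43] [0.49747546 0.1350913  0.2482795 ]
flow med [-1.1419373 -7.6142807] [0.67519915 1.8423065 ] 20
px/mm [-0.03357973 -0.29635214] [-0.03089546 -0.27266255] air mm amber 25.448806801683148 flow 25.693354491008336
```

Air is steady at about 25 mm, held for over 3 s. Now I lower 46 mm slowly.

Emit:
carry_out:
  motion: "0 0 0.01 0 0 0 0;0 0 0.01 0 0 0 0;0 0 0.01 0 0 0 0;0 0 0.01 0 0 0 0;0 0 0.01 0 0 0 0;0 0 0.01 0 0 0 0;0 0 0.01 0 0 0 0;0 0 0.01 0 0 0 0;0 0 0.01 0 0 0 0;0 0 0.01 0 0 0 0;0 0 0.01 0 0 0 0;0 0 0.01 0 0 0 0"

```text
time: 13.65
tool_pos: [0.4975, 0.1351, 0.2242]
ee_rot: [3.142, -0.0, 1.718]
wrist_force: [-0.1, -0.3, -4.8]
width: 0.0157
finger_force: 30.0
```

Emit:
carry_out:
  motion: "0 0 0.01 0 0 0 0;0 0 0.01 0 0 0 0;0 0 0.01 0 0 0 0;0 0 0.01 0 0 0 0;0 0 0.01 0 0 0 0;0 0 0.01 0 0 0 0;0 0 0.01 0 0 0 0;0 0 0.01 0 0 0 0;0 0 0.01 0 0 0 0;0 0 0.01 0 0 0 0;0 0 0 0 0 0 0;0 0 0 0 0 0 0"

```text
time: 15.15
tool_pos: [0.4975, 0.1351, 0.2044]
ee_rot: [3.141, -0.0, 1.718]
wrist_force: [-1.6, -0.0, -1.9]
width: 0.0157
finger_force: 30.0
```

```bash
python3 look.py 6; python3 air.py 6|tail -2
```

```text
Fz [-1.6  -0.67 -1.52 -1.22 -1.88 -1.43] [0.49748226 0.13509269 0.20437318]
flow med [-0.09086609  0.03022003] [0.05036574 0.08583611] 20
px/mm [-0.03357973 -0.29635214] [-0.03089546 -0.27266255] air mm amber -0.016782039416585282 flow -0.10197338641737684
```

Emit:
carry_out:
  motion: "0 0 0.005 0 0 0 0;0 0 0.005 0 0 0 0;0 0 0 0 0 0 0;0 0 0 0 0 0 0"

```text
time: 15.95
tool_pos: [0.4975, 0.1351, 0.2023]
ee_rot: [3.141, -0.0, 1.718]
wrist_force: [-1.5, -0.1, -0.6]
width: 0.016
finger_force: 30.0
```

```bash
python3 look.py 7; python3 air.py 7|tail -2
```

```text
Fz [-1.27 -1.58 -0.68 -1.41 -0.34 -0.37] [0.49751203 0.13510834 0.20230651]
flow med [-0.08595276  0.0104599 ] [0.04596368 0.09404922] 20
px/mm [-0.03357973 -0.29635214] [-0.03089546 -0.27266255] air mm amber -0.03138144762955688 flow -0.03529550941131624
```

Back at its starting height and slack. Release gently in stages, then rise.

Emit:
carry_out:
  motion: "0 0 0 0 0 0 0.3;0 0 0 0 0 0 0.3;0 0 0 0 0 0 0.3;0 0 0 0 0 0 1;0 0 0 0 0 0 1;0 0 0 0 0 0 1;0 0 0 0 0 0 1;0 0 0 0 0 0 1;0 0 0 0 0 0 1"

```text
time: 17.38
tool_pos: [0.4975, 0.1351, 0.2023]
ee_rot: [3.142, -0.0, 1.718]
wrist_force: [0.1, -0.3, -0.1]
width: 0.0846
finger_force: 0.0
```

Emit:
carry_out:
  motion: "0 0 -0.05 0 0 0 1;0 0 -0.05 0 0 0 1;0 0 -0.1 0 0 0 1;0 0 -0.1 0 0 0 1;0 0 -0.1 0 0 0 1;0 0 -0.1 0 0 0 1;0 0 -0.1 0 0 0 1;0 0 0 0 0 0 1;0 0 0 0 0 0 1"

```text
time: 18.5
tool_pos: [0.4974, 0.1351, 0.3219]
ee_rot: [-3.141, -0.0, 1.718]
wrist_force: [-0.0, -0.2, -0.4]
width: 0.094
finger_force: 0.0
```

```bash
python3 look.py 8; python3 air.py 8|tail -2
```

```text
Fz [ 0.96  0.6  -0.36 -0.06  0.57 -0.53] [0.4972777  0.13500756 0.32161083]
flow med [-0.13949585 -0.01885986] [0.07253619 0.07869701] 20
px/mm [-0.03357973 -0.29635214] [-0.03089546 -0.27266255] air mm amber -0.2044257540337144 flow 0.06364004322740609
```

View pics/cmp8.png

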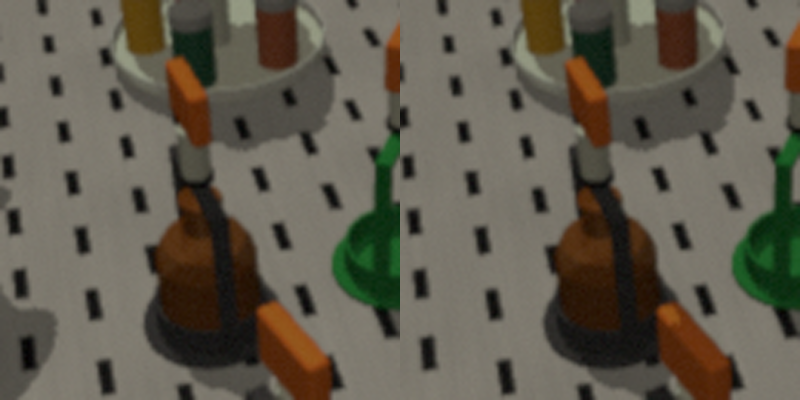

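The before and after halves match: foot at (147,325) and (547,325), bottle upright, scale slack with the tube down on the crossbar, gripper clear.

```bash
python3 -c "
from bench import robot; print(robot.close_job())"
```

```text
the job is handed in; nothing more can be done
None
```

The amber bottle's carrier was lifted by its scale grip and held still for over 3 s with about 25 mm of air under it; it was then set back where it stood, upright and with the scale slack, and released, and the job was handed in at about 19 s.

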